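Refit the hinged lid of a microscope incubation chamber and hold it for the hinge pin

ROBOT

A 6-joint arm with a two-finger parallel gripper is mounted at the origin on the work surface. World frame = base frame: x ahead of the robot, y to its left, z up, the work surface at z = 0. Lengths are in m, angles in rad, forces in N, time in s.
With the tool pointing down it reaches from about 0.25 to 0.775 m from the base axis. Payload 4 kg.
Tool frame: the origin (TCP) lies midway between the tips of the shut fingers; the grasp point (between the pads) lies 19 mm behind it (robot.tcp_to_grasp is the distance from the TCP to the grasp point, in m); x points along the fingers, y is the direction in which the jaws open and shut, and the axes are right-handed (so a half turn about x gives the same grasp; the last joint's range is limited). The gripper opens to 94 mm and grips with 3 to 60 N. Pads are 16 mm wide; open, the fingers measure 119 mm over their backs; the gripper's body (75 mm by 177 mm) begins 78 mm behind the grasp point.
Start: joints at [1.188, 0.087, 1.371, -0, 1.684, -0.103], TCP at [0.152, 0.529, 0.206] pointing down, gripper open.
Joint ranges: [-3.1, 3.1], [-0.76, 2.03], [0.27, 2.55], [-1.08, 4.22], [0.17, 2.65], [-2.57, 2.57]. Speed limits (rad/s): [2.79, 2.79, 3.14, 3.14, 3.14, 3.14].

INTERFACE

Orientations are given as [roll, pitch, yaw] about the fixed x, y, z axes, in that order (R = Rz(yaw) Ry(pitch) Rx(roll)).
In Python, from bench import robot gives the robot as it stands.
- The arm moves only by the tool send_rows, never from a script. Its argument "increments" is a list of rows, each a list of 5 numbers: the opening, from -1 (shut) to 1 (fully open), so that 0 is half open, then the shift along the tool's x, y, z in m, then the turn about the tool's x in rad. In form: [[hand, tx, ty, tz, roll], ...]. A call has 1 to 5 rows; each row is the pose to reach, as a shift and turn from the pose commanded when the call began, along the tool's axes at that moment; what a row does not reach only later rows make up. A row lasts 1/12 s, in which the tool goes at most 41.7 mm and 7.16 degrees, less where a joint would pass 70% of its speed; a pose out of reach is approached as far as the arm can. A call with a gripper value outside its range is refused whole. The fingers move at their own pace and stop on an object; the grip force is fixed at half the most. Time passes only in rows, so rows that repeat a pose let the fingers close. It gives the time, the measured TCP pose, the force and the opening at its end, in the units of the state.
- robot.get_obs(): the state, without advancing time (a new reading comes with each control period).
- robot.snapshot(name): name is "scene" or "top" or "wrist"; returns a dict with "image" (384x512x3 uint8, red, green, blue), "intrinsics" (3x3 intrinsics, pixels), "world_from_camera" (4x4, takes a point from camera to world coordinates). Camera axes: x right, y down, z forward; pixel columns grow to the right and rows downward; lengths in m; the calibration is good to about 2 mm. A picture is of the moment at which its call begins. There is no depth.
- robot.close_job(): hands the job in, once; it reports no verdict.
The state is a dict: "time": time; "joint_positions": joint angles; "qvel": joint speeds; "joint_torque": joint torques, N m; "tool_pos": TCP position; "ee_rot": TCP orientation; "wrist_force": force on the tool from outside, world axes, zero at the start; "wrist_torque": the same for the moment, N m; "width": finger opening in m.
Only numpy, scipy, OpenCV 4.12 (cv2) and the standard library are available. Lean on these libraries where they do the work, as an engineer would, in place of code of your own. Each camera call takes 0.05 s, during which the arm holds its last target.

TASK

Put the dark lid back on the microscope's incubation chamber: hinge leaf to hinge leaf, the lid's knuckle between the chamber's two. Press the lid fully home against the sprung contacts so that the three knuckle holes line up, and finish still gripping its handle and holding it pressed there, so that a colleague can slide the hinge pin through. Leave the other things on the bench where they are.

Things in the scene. Friction and masses are not known exactly. Their poses are not given: they have to be found in the camera images.
- lid_grip (a point): Middle of the lid's handle bar. The loose lid is a black plate, 127 (x) x 170 (y) x 12 mm, about 0.35 kg (varies), flat on the bench. At its middle an aluminium bridge handle: a bar 12 (x) x 76 (y) x 18 mm high on two posts. This point is over the plate's centre, 35 mm above its underside; the bar's top is 9 mm higher, its underside 14 mm clear of the plate. x points to the hinge edge, z up.
- lid_axis (a point): Centre of the hole in the lid's hinge knuckle. A 90 mm wide steel leaf, 3 mm thick, on the lid's top at its +x edge ends in one tube knuckle just outside the plate: 14 mm outside, 8 mm hole, 40 mm long along y. The point is 72 mm in +x of lid_grip and 21.5 mm below it (13.5 mm above the lid's underside). The hole runs along y. Axes as the lid's.
- chamber_axis (a point): Hinge axis of the chamber, midway between its two fixed tube knuckles (14 mm outside, 8 mm hole, each 28 mm long along y, 45 mm gap between for the lid's knuckle); 59.5 mm above the bench. x points away from the chamber, y along the axis. The knuckles' steel leaf stands upright behind the lid's +x edge, up to 59 mm above the bench, 1.5 mm clear of it. With the lid home and lined up, lid_axis and chamber_axis coincide, axes parallel.
- chamber_rim (a point): Middle of the chamber's open top, level with its flat rim, 46 mm above the bench and 72 mm from chamber_axis in -x. The chamber is a fixed aluminium box, 130 (x) x 170 (y) mm, walls 16 mm, on a dark plate 160 x 200 x 6 mm, with two culture dishes inside. The lid's underside rests on this rim when home. Axes as chamber_axis.
- plunger0 (a joint): Travel (m) of one of the four brass sprung contacts in the rim's corners, 8 mm thick: 0 when up (5 mm above the rim), 0.005 when pressed level with it. Each yields straight down at 0.7 N per mm. A lid merely laid on them stays about 4 mm too high; about 14 N in all, its own weight included, brings it down onto the rim.
- parts_tray: A steel tray, 60 x 150 x 18 mm, with a few screws. Bystander. Origin at the middle of its underside.
- hinge_pin: The hinge pin, a steel rod of 5 mm diameter and 112 mm length with a small square head, lying in the tray for the colleague. Bystander. Origin under its middle.
- oil_bottle: A small amber bottle of immersion oil, 32 mm in diameter and 70 mm high. Bystander. Origin at the middle of its underside.
- objective: A microscope objective standing upright, 34 mm in diameter and 49 mm high. Bystander. Origin at the middle of its underside.
- driver: A screwdriver with a black handle, 170 mm long, lying on the bench. Bystander.
There are look-alikes about, which are no part of the job. There is more than one size of the part that bears lid_grip; the job needs the middle-sized.

How it is judged:
On the way:
1. the lid is lifted off the bench (height (world z) of lid_grip above 0.09 m), for 0.1 s.
At the end, for the whole second after the job is handed in: the lid's knuckle sits between the chamber's knuckles with its hole on their axis (within 2.5 mm across in x, 2 mm in height, 3.5 mm along the axis, 0.04 rad), the lid pressed down onto the rim against its four sprung contacts, and the fingers still hold it by the handle (x of lid_axis in the frame of chamber_axis between -0.0025 and 0.0025 m and z of lid_axis in the frame of chamber_axis between -0.002 and 0.002 m and y of lid_axis in the frame of chamber_axis between -0.0035 and 0.0035 m and angle between the y axis of lid_axis and the y axis of chamber_axis, either way round below 0.04 rad and angle between the z axis of lid_axis and the z axis of chamber_axis, either way round below 0.04 rad and contact force between the fingers and lid above 3 N and distance between the grasp point and lid_grip below 0.05 m); the arm keeps its last pose, push and grip.
It fails at once if the parts tray is disturbed (moved more than 25 mm) (distance of parts_tray from where it was at the start of the episode above 0.025 m).
It fails at once if the hinge pin is disturbed (moved more than 25 mm) (distance of hinge_pin from where it was at the start of the episode above 0.025 m).
It fails at once if the oil bottle is disturbed (moved more than 25 mm) (distance of oil_bottle from where it was at the start of the episode above 0.025 m).
It fails at once if the objective is disturbed (moved more than 25 mm) (distance of objective from where it was at the start of the episode above 0.025 m).
It fails at once if the driver is disturbed (moved more than 25 mm) (distance of driver from where it was at the start of the episode above 0.025 m).
It also fails if it takes over 45 s, if anything falls off the work surface, if the arm or the gripper's body presses on something with over 40 N, if the wrist force passes 120 N, or if a joint passes its speed limit or range.

## Working session

There is one attempt and no reset: what is moved stays moved. The work goes in short steps, Python scripts to look and compute and a tool call to move; the robot and the scene stay as the last step left them, time stands still between calls to the robot, and variables do not carry over. Pictures are saved under pics/ and viewed, and the job is handed in when it is done.

Besides the shell and the picture viewer there is one more tool, called after "Call:" as name(argument=value, ...) on one line, values as JSON. send_rows: Moves the arm, as the interface text tells. Its arguments: {"type":"object","properties":{"increments":{"type":"array"}},"required":["increments"]}

```bash
mkdir -p pics; ls
python3 - <<'E'
from bench import robot
import cv2,pickle
o=robot.get_obs();print(o)
for n in ["scene","top","wrist"]:
    s=robot.snapshot(n);cv2.imwrite(f"pics/{n}0.png",s["image"][:,:,::-1]);pickle.dump(s,open(f"pics/{n}0.pkl","wb"))
    print(n,s["intrinsics"].round(1).tolist(),s["world_from_camera"].round(4).tolist())
E
```

```text
pics
{'time': 0.0, 'joint_positions': array([ 1.18789451e+00,  8.79292083e-02,  1.37223328e+00,  1.81115179e-05,
        1.68358865e+00, -1.03122670e-01]), 'qvel': array([-0.00097042,  0.00290972,  0.00132908,  0.00081148, -0.00103947,
        0.00101132]), 'joint_torque': array([-3.99911460e-04, -3.40183210e+01, -3.02427900e+01,  7.17073702e-02,
        3.30293400e-02, -1.48330232e-04]), 'tool_pos': array([0.15168585, 0.52810624, 0.20432891]), 'ee_rot': array([-1.68225837,  1.56863777, -1.9620355 ]), 'wrist_force': array([ 0.50233737, -0.19606825, -0.56038563]), 'wrist_torque': array([ 0.00677961, -0.02276395,  0.00100434]), 'width': 0.0937287215063333}
scene [[383.0, 0.0, 249.8], [0.0, 383.0, 191.3], [0.0, 0.0, 1.0]] [[0.0423, 0.8676, -0.4954, 0.9095], [0.9991, -0.0374, 0.0198, -0.0914], [-0.0014, -0.4958, -0.8684, 0.8474], [0.0, 0.0, 0.0, 1.0]]
top [[435.3, 0.0, 256.1], [0.0, 435.3, 186.7], [0.0, 0.0, 1.0]] [[0.0026, -0.9851, 0.1718, 0.2358], [-1.0, -0.0029, -0.0014, -0.0692], [0.0019, -0.1718, -0.9851, 1.3327], [0.0, 0.0, 0.0, 1.0]]
wrist [[300.0, 0.0, 252.0], [0.0, 300.0, 187.6], [0.0, 0.0, 1.0]] [[0.2757, 0.926, 0.258, 0.0759], [0.9612, -0.2651, -0.076, 0.5507], [-0.002, 0.2689, -0.9632, 0.3835], [0.0, 0.0, 0.0, 1.0]]
```

View pics/scene0.png

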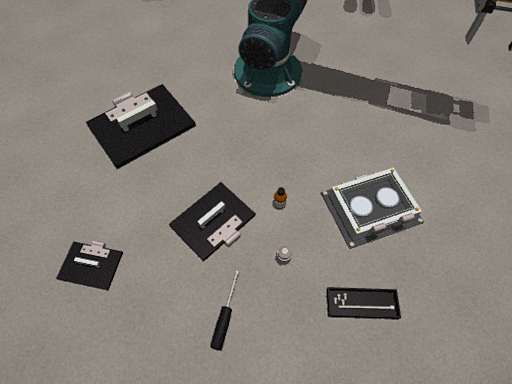

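View pics/top0.png

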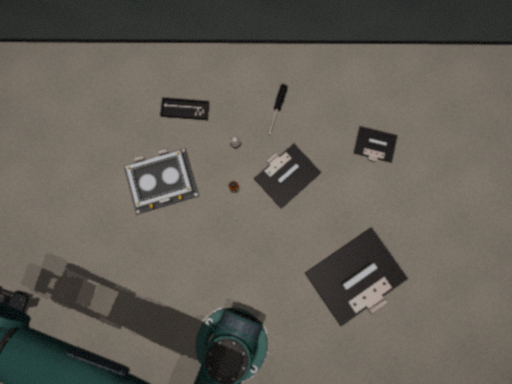

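View pics/wrist0.png

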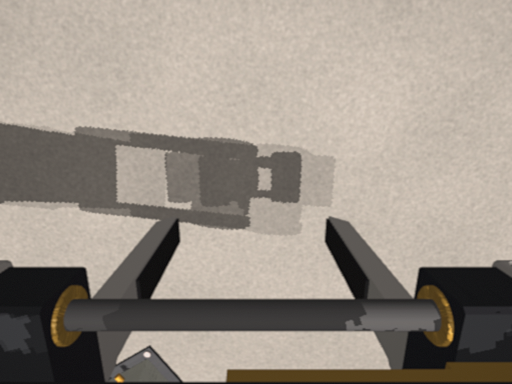

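```bash
cat > h.py <<'E'
import numpy as np,cv2,pickle
def load(n): return pickle.load(open(f"pics/{n}.pkl","rb"))
def ray(s,u,v):
    d=np.linalg.inv(s["intrinsics"])@[u,v,1.];T=s["world_from_camera"];return T[:3,3],T[:3,:3]@d
def onz(s,u,v,z):
    o,d=ray(s,u,v);return o+d*(z-o[2])/d[2]
def proj(s,p):
    T=s["world_from_camera"];c=T[:3,:3].T@(np.array(p)-T[:3,3]);q=s["intrinsics"]@c;return q[:2]/q[2]
def tri(s1,a,s2,b):
    o1,d1=ray(s1,*a);o2,d2=ray(s2,*b);A=np.array([d1,-d2]).T
    t=np.linalg.lstsq(A,o2-o1,rcond=None)[0];p,q=o1+t[0]*d1,o2+t[1]*d2;return (p+q)/2,np.linalg.norm(p-q)
def snap(n,name):
    from bench import robot
    s=robot.snapshot(n);cv2.imwrite(f"pics/{name}.png",s["image"][:,:,::-1]);pickle.dump(s,open(f"pics/{name}.pkl","wb"));return s
def crop(name,x0,y0,x1,y1,k,out):
    im=cv2.imread(f"pics/{name}.png")[y0:y1,x0:x1];cv2.imwrite(f"pics/{out}.png",cv2.resize(im,None,fx=k,fy=k,interpolation=cv2.INTER_CUBIC))
E
python3 - <<'E'
from h import *
for n,(x0,y0,x1,y1) in dict(scene0=(165,180,265,265),top0=(250,140,330,212)).items():
    crop(n,x0,y0,x1,y1,4,n+"lid")
crop("scene0",310,160,430,250,4,"scene0ch");crop("top0",120,140,205,220,4,"top0ch")
ims=[cv2.imread(f"pics/{a}.png") for a in ["scene0lid","top0lid","scene0ch","top0ch"]]
ims=[cv2.resize(i,(400,int(i.shape[0]*400/i.shape[1])))[:300] for i in ims]
ims=[cv2.copyMakeBorder(i,0,300-i.shape[0] if i.shape[0]<300 else 0,0,0,0) for i in ims]
cv2.imwrite("pics/m.png",np.vstack([np.hstack(ims[:2]),np.hstack(ims[2:])]))
# dark lids sizes
s=load("top0");g=cv2.cvtColor(cv2.imread("pics/top0.png"),cv2.COLOR_BGR2GRAY)
m=(g<62).astype(np.uint8);m[:45]=0;m[:,:240]=0
m=cv2.morphologyEx(m,cv2.MORPH_CLOSE,np.ones((9,9)))
for c in cv2.findContours(m,0,2)[0]:
    if cv2.contourArea(c)<300: continue
    b=cv2.boxPoints(cv2.minAreaRect(c));P=np.array([onz(s,*q,0.012) for q in b])
    print(b.round(1).tolist(),P.round(4).tolist(),np.linalg.norm(P[1]-P[0]),np.linalg.norm(P[2]-P[1]))
E
```

```text
[[240.0, 383.0], [240.0, 304.0], [262.0, 304.0], [262.0, 383.0]] [[-0.1028, -0.0266, 0.012], [0.1159, -0.0246, 0.012], [0.116, -0.0894, 0.012], [-0.1027, -0.0894, 0.012]] 0.21870253730581585 0.06471789306093893
[[304.0, 273.1000061035156], [371.29998779296875, 226.5], [407.5, 278.70001220703125], [340.20001220703125, 325.29998779296875]] [[0.2056, -0.2144, 0.012], [0.3448, -0.4209, 0.012], [0.1899, -0.5219, 0.012], [0.0562, -0.3175, 0.012]] 0.249132806473514 0.18491582787413616
[[254.3000030517578, 178.1999969482422], [293.79998779296875, 142.8000030517578], [320.29998779296875, 172.39999389648438], [280.79998779296875, 207.8000030517578]] [[0.4929, -0.0654, 0.012], [0.6062, -0.1888, 0.012], [0.5118, -0.2698, 0.012], [0.4011, -0.1467, 0.012]] 0.1675245807232038 0.12434359560833363
[[352.79998779296875, 152.6999969482422], [359.5, 125.9000015258789], [397.3999938964844, 135.39999389648438], [390.70001220703125, 162.1999969482422]] [[0.5749, -0.373, 0.012], [0.6622, -0.3973, 0.012], [0.6316, -0.5153, 0.012], [0.545, -0.4899, 0.012]] 0.09058374372677064 0.12198555438414956
```

View pics/m.png

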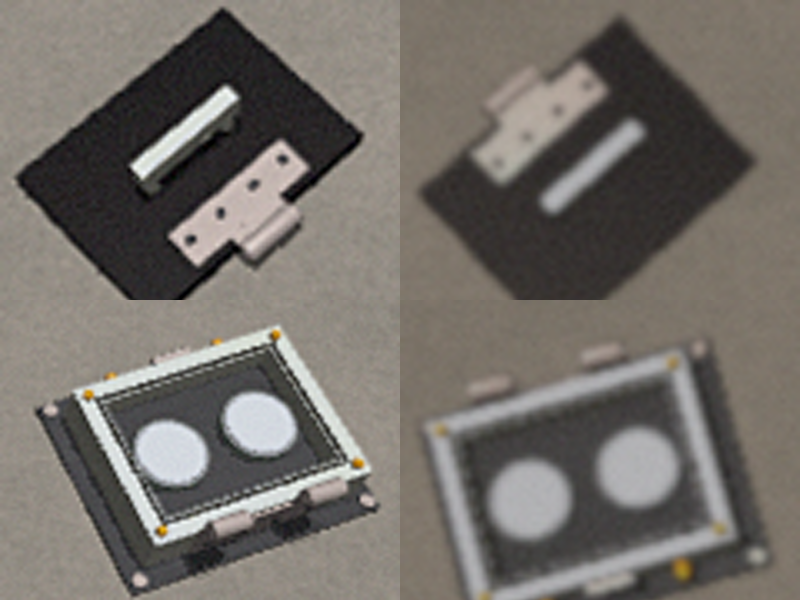

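```bash
cat >> h.py <<'E'
from scipy.spatial.transform import Rotation as R
def Rt(o): return R.from_euler("xyz",o["ee_rot"]).as_matrix()
def bright(name,thr,box,sc=None):
    im=cv2.imread(f"pics/{name}.png");x0,y0,x1,y1=box
    m=np.zeros(im.shape[:2],np.uint8);m[y0:y1,x0:x1]=(im.min(2)[y0:y1,x0:x1]>thr);return m
E
python3 - <<'E'
from h import *
from bench import robot
o=robot.get_obs();print(o["tool_pos"],Rt(o).round(3).tolist())
s=load("top0");s2=load("scene0")
def comps(n,box,thr):
    m=bright(n,thr,box)
    for c in cv2.findContours(m,0,2)[0]:
        a=cv2.contourArea(c)
        if a>20:
            r=cv2.minAreaRect(c);print(n,a,np.round(r[0],1),np.round(r[1],1),round(r[2],1)); 
            b=cv2.boxPoints(r);P=np.array([onz(load(n),*q,0.044) for q in b]);print("  ",P.mean(0).round(4),P[:,:2].round(4).tolist())
comps("top0",(265,155,305,190),150)
comps("scene0",(190,195,235,235),170)
# brass plungers
for n,box in dict(top0=(120,140,205,220),scene0=(310,160,430,250)).items():
    im=cv2.imread(f"pics/{n}.png").astype(int);m=((im[:,:,2]-im[:,:,0])>60).astype(np.uint8)
    k=np.zeros_like(m);x0,y0,x1,y1=box;k[y0:y1,x0:x1]=1
    N,l,st,ce=cv2.connectedComponentsWithStats(m*k)
    for i in range(1,N):print(n,st[i,4],ce[i].round(1),onz(load(n),*ce[i],0.051).round(4))
E
```

```text
[0.15172557 0.52824085 0.20458491] [[-0.001, 0.276, 0.961], [-0.002, 0.961, -0.276], [-1.0, -0.002, -0.0]]
top0 45.5 [287.8 172.8] [ 2.7 22.8] 48.8
   [ 0.5038 -0.1668  0.044 ] [[0.4838, -0.138], [0.5302, -0.1902], [0.5239, -0.1956], [0.4775, -0.1433]]
top0 121.0 [276.3 163.8] [ 8.5 24.7] 45.0
   [ 0.5316 -0.1321  0.044 ] [[0.5136, -0.0963], [0.5683, -0.1497], [0.5496, -0.1678], [0.4951, -0.1144]]
scene0 170.0 [227.1 229.2] [12.1 27.7] 49.1
   [ 0.5484 -0.1288  0.044 ] [[0.5585, -0.1619], [0.5148, -0.1134], [0.539, -0.0957], [0.5815, -0.144]]
scene0 106.0 [210.5 212.5] [ 4.1 31.4] 50.2
   [ 0.5042 -0.1669  0.044 ] [[0.5252, -0.198], [0.4748, -0.142], [0.4835, -0.1358], [0.5334, -0.1918]]
top0 1 [177. 153.] [0.5624 0.1688 0.051 ]
top0 1 [128. 167.] [0.5185 0.3149 0.051 ]
top0 13 [179.6 196.6] [0.4288 0.1565 0.051 ]
top0 2 [137.5 203. ] [0.4093 0.2809 0.051 ]
top0 13 [150.8 205.5] [0.4021 0.2409 0.051 ]
scene0 6 [392.5 170. ] [0.41   0.2817 0.051 ]
scene0 4 [375.  171.8] [0.4132 0.2374 0.051 ]
scene0 6 [343.  182.5] [0.4405 0.1536 0.051 ]
scene0 7 [336.  187.7] [0.4543 0.1344 0.051 ]
scene0 7 [417.  208.3] [0.5177 0.3147 0.051 ]
scene0 8 [358.1 228.5] [0.5629 0.1681 0.051 ]
```

Call:
send_rows(increments=[[1, 0, -0.0286, 0.0265, 0], [1, 0, -0.0571, 0.053, 0], [1, 0, -0.0857, 0.0795, 0], [1, 0, -0.1142, 0.106, 0], [1, 0, -0.1428, 0.1325, 0]])

```text
time: 0.57
tool_pos: [0.24, 0.3531, 0.205]
ee_rot: [-1.6, 1.57, -1.879]
wrist_force: [0.6, 0.9, 1.0]
width: 0.0938
```

Call:
send_rows(increments=[[1, 0, -0.0286, 0.0265, 0], [1, 0, -0.0571, 0.053, 0], [1, 0, -0.0857, 0.0795, 0], [1, 0, -0.1142, 0.106, 0], [1, 0, -0.1428, 0.1325, 0]])

```text
time: 0.98
tool_pos: [0.3279, 0.1792, 0.2054]
ee_rot: [0.821, 1.57, 0.542]
wrist_force: [0.9, -0.5, 0.2]
width: 0.094
```

Call:
send_rows(increments=[[1, 0, -0.0286, 0.0265, 0], [1, 0, -0.0571, 0.053, 0], [1, 0, -0.0857, 0.0795, 0], [1, 0, -0.1142, 0.106, 0], [1, 0, -0.1428, 0.1325, 0]])

```text
time: 1.4
tool_pos: [0.4159, 0.0052, 0.2054]
ee_rot: [1.092, 1.57, 0.812]
wrist_force: [0.8, 0.4, 0.3]
width: 0.0944
```

Call:
send_rows(increments=[[1, 0, -0.0286, 0.0265, 0.113], [1, 0, -0.0571, 0.053, 0.226], [1, 0, -0.0857, 0.0795, 0.339], [1, 0, -0.1142, 0.106, 0.452], [1, 0, -0.1428, 0.1325, 0.565]])

```text
time: 1.82
tool_pos: [0.5038, -0.1686, 0.205]
ee_rot: [3.136, 1.57, 2.285]
wrist_force: [-0.0, 0.1, 0.4]
width: 0.0942
```

Call:
send_rows(increments=[[1, 0, 0, 0, 0], [1, 0, 0, 0, 0], [1, 0, 0, 0, 0]])

```text
time: 2.07
tool_pos: [0.5031, -0.1662, 0.2049]
ee_rot: [-3.078, 1.569, 2.361]
wrist_force: [-0.9, 1.1, -0.2]
width: 0.0943
```

Run:
```python
from h import *
from bench import robot
snap("wrist","w1")
o=robot.get_obs();print(o["time"],o["tool_pos"],Rt(o).round(4).tolist())
```

```text
2.1167 [ 0.50311215 -0.16572444  0.20538451] [[-0.0004, 0.7468, 0.665], [0.0008, 0.665, -0.7468], [-1.0, 0.0002, -0.0009]]
```

View pics/w1.png

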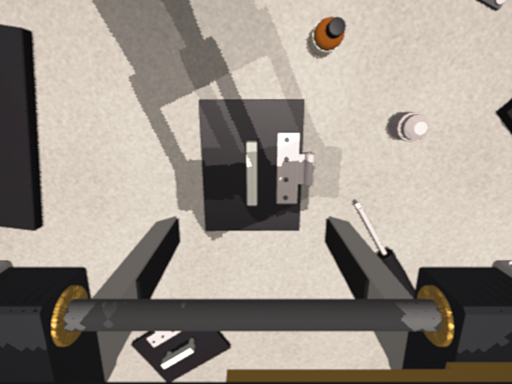

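```bash
crop() { :; }
python3 - <<'E'
from h import *
s=load("w1")
crop("w1",190,85,345,245,4,"w1c")
im=cv2.imread("pics/w1.png")
g=cv2.cvtColor(im,cv2.COLOR_BGR2GRAY)
print(g[150,235:330].tolist());print(g[195,235:330].tolist());print(g[130:215,252].tolist());print(g[130:215,250].tolist())
E
```

```text
[68, 68, 67, 67, 71, 79, 86, 86, 80, 67, 81, 153, 215, 231, 226, 223, 223, 222, 223, 226, 223, 177, 93, 33, 28, 31, 30, 35, 48, 64, 70, 71, 70, 70, 70, 70, 70, 70, 70, 69, 64, 93, 185, 246, 252, 249, 248, 247, 246, 246, 246, 246, 246, 245, 245, 245, 246, 246, 246, 245, 245, 247, 250, 229, 134, 68, 74, 125, 171, 188, 188, 188, 193, 195, 192, 187, 185, 184, 187, 192, 194, 192, 191, 189, 188, 184, 181, 183, 187, 189, 188, 187, 187, 189, 187]
[41, 40, 41, 41, 37, 32, 29, 30, 30, 26, 31, 70, 127, 161, 167, 166, 162, 161, 164, 169, 167, 138, 77, 33, 28, 27, 27, 28, 30, 29, 30, 29, 28, 30, 30, 30, 29, 31, 29, 27, 38, 79, 119, 138, 140, 138, 138, 136, 126, 110, 101, 108, 125, 136, 138, 138, 140, 139, 137, 138, 141, 131, 93, 43, 28, 54, 87, 104, 103, 102, 102, 101, 104, 128, 163, 180, 178, 175, 177, 183, 187, 191, 196, 194, 188, 184, 186, 185, 184, 183, 182, 181, 183, 184, 184]
[51, 50, 52, 51, 51, 51, 52, 51, 48, 45, 70, 118, 181, 223, 224, 223, 222, 222, 221, 223, 222, 201, 175, 165, 166, 167, 167, 167, 167, 166, 165, 163, 162, 161, 166, 179, 169, 164, 164, 165, 165, 165, 164, 164, 164, 164, 164, 164, 164, 164, 164, 164, 163, 164, 163, 162, 162, 163, 163, 162, 162, 162, 161, 162, 162, 161, 161, 161, 161, 160, 160, 160, 161, 163, 158, 107, 49, 26, 27, 29, 29, 27, 28, 28, 28]
[50, 51, 51, 52, 51, 51, 51, 50, 48, 46, 71, 122, 188, 226, 227, 225, 225, 225, 225, 225, 223, 205, 176, 168, 168, 168, 167, 165, 169, 179, 173, 202, 242, 249, 252, 255, 220, 168, 165, 167, 168, 168, 168, 167, 167, 167, 167, 167, 167, 167, 166, 167, 166, 166, 167, 166, 166, 165, 165, 166, 166, 165, 164, 165, 166, 166, 165, 165, 164, 164, 164, 165, 164, 167, 162, 110, 51, 26, 27, 27, 28, 27, 27, 29, 34]
```

View pics/w1c.png

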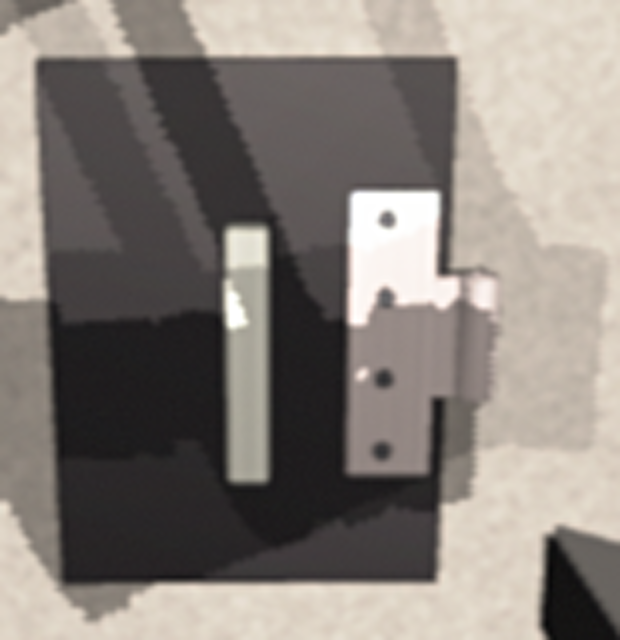

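Run:
```python
from h import *
s=load("w1")
Rt_=np.array([[-0.0004, 0.7468, 0.665], [0.0008, 0.665, -0.7468], [-1.0, 0.0002, -0.0009]]);T=np.array([0.50311215,-0.16572444,0.20538451])
def L(u,v,z): 
    p=onz(s,u,v,z); return p.round(4),(Rt_.T@(p-T)).round(4)
for u,v in [(251.1,150),(251.4,195),(251.1,141.2),(251.4,205.3),(245.8,150),(256.4,150)]: print(u,v,*L(u,v,.044))
print("plate");
for u,v in [(199.5,99.8),(304,99.5),(206,230),(299,230)]: print(u,v,*L(u,v,.012))
```

```text
251.1 150 [ 0.483  -0.1454  0.044 ] [ 0.1614 -0.0015 -0.0284]
251.4 195 [ 0.5188 -0.1851  0.044 ] [ 0.1614 -0.0012  0.0251]
251.1 141.2 [ 0.4764 -0.138   0.044 ] [ 0.1614 -0.0015 -0.0383]
251.4 205.3 [ 0.5274 -0.1948  0.044 ] [ 0.1614 -0.0012  0.038 ]
245.8 150 [ 0.4785 -0.1494  0.044 ] [ 0.1614 -0.0075 -0.0284]
256.4 150 [ 0.4875 -0.1414  0.044 ] [ 0.1614  0.0045 -0.0284]
plate
199.5 99.8 [ 0.4004 -0.145   0.012 ] [ 0.1934 -0.063  -0.0836]
304 99.5 [ 0.4931 -0.0621  0.012 ] [ 0.1935  0.0614 -0.0839]
206 230 [ 0.5123 -0.2695  0.012 ] [ 0.1933 -0.0622  0.0838]
299 230 [ 0.6054 -0.1867  0.012 ] [0.1933 0.0624 0.0839]
```

Call:
send_rows(increments=[[-0.4, 0.03, -0.0013, 0, 0], [-0.4, 0.065, -0.0013, 0, 0], [-0.4, 0.1, -0.0013, 0, 0], [-0.4, 0.12, -0.0013, 0, 0], [-0.4, 0.12, -0.0013, 0, 0]])

```text
time: 2.53
tool_pos: [0.4985, -0.1642, 0.0803]
ee_rot: [-2.758, 1.56, 2.683]
wrist_force: [-0.5, 0.8, 0.5]
width: 0.064
```

Call:
send_rows(increments=[[-0.4, 0.0, 0, 0, 0], [-0.4, 0.02, 0, 0, 0], [-0.4, 0.04, 0, 0, 0], [-0.4, 0.055, 0, 0, 0], [-0.4, 0.055, 0, 0, 0]])

```text
time: 2.95
tool_pos: [0.5021, -0.1667, 0.0302]
ee_rot: [-2.848, 1.569, 2.592]
wrist_force: [-0.2, 0.5, -0.5]
width: 0.031
```

Run:
```python
from h import *
from bench import robot
snap("wrist","w2");snap("scene","s2");crop("s2",150,150,300,280,4,"s2c")
o=robot.get_obs();print(o["time"],o["tool_pos"],Rt(o).round(4).tolist(),o["wrist_force"],o["width"])
```

```text
3.05 [ 0.50383324 -0.16765147  0.03275971] [[0.003, 0.7473, 0.6645], [-0.0012, 0.6645, -0.7473], [-1.0, 0.0015, 0.0029]] [-0.81174449  0.57100256  0.85870617] 0.028342607751353083
```

View pics/w2.png

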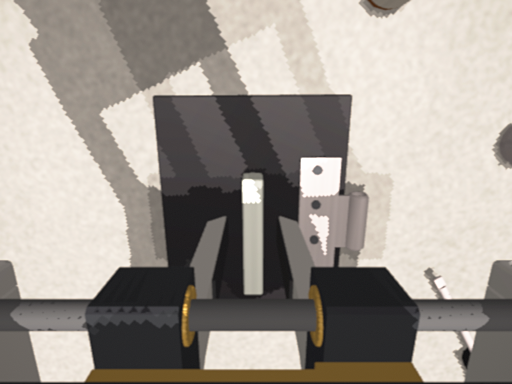

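View pics/s2c.png

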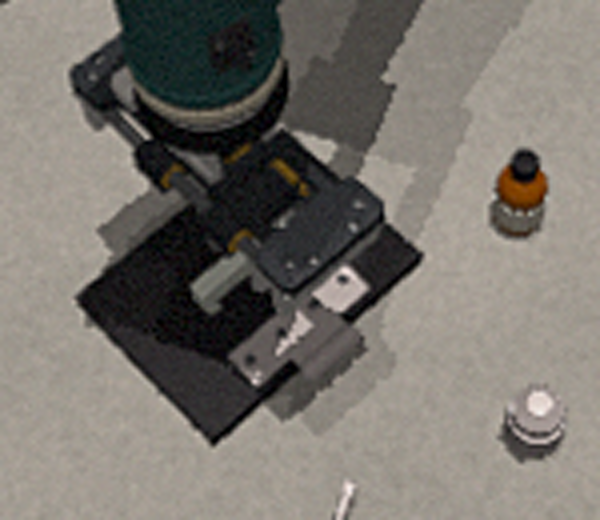

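Call:
send_rows(increments=[[-0.4, 0.006, 0, 0, 0], [-0.4, 0.013, 0, 0, 0], [-0.4, 0.013, 0, 0, 0], [-1, 0.013, 0, 0, 0], [-1, 0.013, 0, 0, 0]])

```text
time: 3.47
tool_pos: [0.5027, -0.1676, 0.0177]
ee_rot: [0.764, 1.571, -0.081]
wrist_force: [-0.7, 1.4, -0.8]
width: 0.0183
```

Call:
send_rows(increments=[[-1, 0, 0, 0, 0], [-1, 0, 0, 0, 0], [-1, 0, 0, 0, 0], [-1, 0, 0, 0, 0], [-1, 0, 0, 0, 0]])

```text
time: 3.88
tool_pos: [0.5029, -0.1676, 0.0178]
ee_rot: [0.749, 1.57, -0.095]
wrist_force: [-0.6, 0.2, 0.9]
width: 0.012
```

Call:
send_rows(increments=[[-1, -0.01, 0, 0, 0], [-1, -0.025, 0, 0, 0], [-1, -0.045, 0, 0, 0], [-1, -0.06, 0, 0, 0], [-1, -0.06, 0, 0, 0]])

```text
time: 4.3
tool_pos: [0.5044, -0.1685, 0.081]
ee_rot: [0.402, 1.565, -0.443]
wrist_force: [0.6, -0.8, -3.0]
width: 0.0115
```

Run:
```python
from h import *
from bench import robot
snap("wrist","w3");snap("scene","s3");
o=robot.get_obs();print(o["time"],o["tool_pos"],Rt(o).round(4).tolist(),o["wrist_force"],o["wrist_torque"],o["width"])
```

```text
4.4 [ 0.50240735 -0.16757056  0.07740947] [[0.0, 0.7479, 0.6638], [-0.0, 0.6638, -0.7479], [-1.0, -0.0, 0.0]] [-0.47191107 -0.30808152 -4.42256961] [-0.04973183  0.02729598  0.02778095] 0.011929410457349663
```

View pics/w3.png

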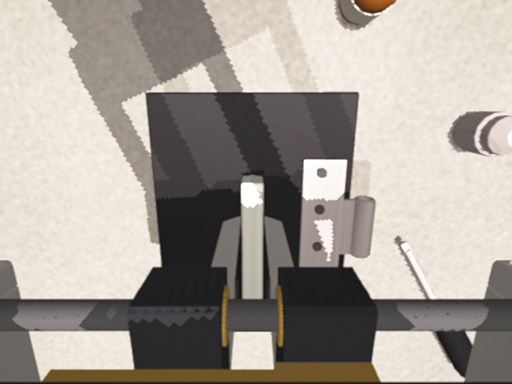

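View pics/s3.png

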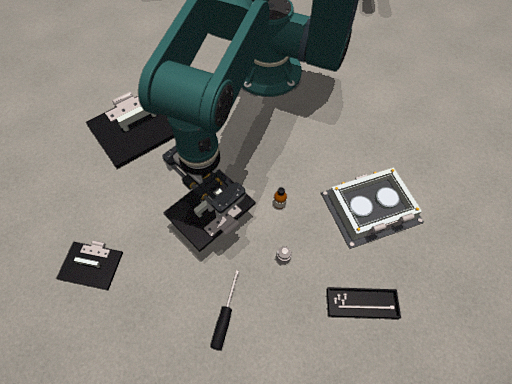

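Call:
send_rows(increments=[[-1, -0.02, 0, 0, 0], [-1, -0.045, 0, 0, 0], [-1, -0.07, 0, 0, 0], [-1, -0.09, 0, 0, 0], [-1, -0.1, 0, 0, 0]])

```text
time: 4.82
tool_pos: [0.5028, -0.1678, 0.1786]
ee_rot: [0.417, 1.57, -0.428]
wrist_force: [0.5, -0.5, -3.7]
width: 0.0117
```

Call:
send_rows(increments=[[-1, 0, 0.025, -0.017, 0.08], [-1, 0, 0.055, -0.037, 0.17], [-1, 0, 0.088, -0.058, 0.26], [-1, 0, 0.121, -0.08, 0.35], [-1, 0, 0.15, -0.1, 0.43]])

```text
time: 5.23
tool_pos: [0.5475, 0.0089, 0.1749]
ee_rot: [-2.098, 1.567, 2.906]
wrist_force: [0.4, -0.6, -4.1]
width: 0.0117
```

Call:
send_rows(increments=[[-1, 0, 0, 0, 0], [-1, 0, 0, 0, 0], [-1, 0, 0, 0, 0]])

```text
time: 5.48
tool_pos: [0.5474, 0.0067, 0.1755]
ee_rot: [-1.751, 1.567, -3.025]
wrist_force: [-0.6, -0.2, -3.8]
width: 0.0114
```

Run:
```python
from h import *
from bench import robot
snap("wrist","w4");snap("scene","s4");snap("top","t4")
o=robot.get_obs();print(o["time"],o["tool_pos"],Rt(o).round(4).tolist(),o["wrist_force"],o["wrist_torque"],o["width"])
```

```text
5.6333 [0.54788196 0.00556804 0.17673424] [[-0.0014, 0.957, 0.2902], [-0.0001, 0.2902, -0.957], [-1.0, -0.0014, -0.0003]] [-0.42511008 -0.12505737 -3.13036396] [-0.06671984 -0.00897542 -0.01834399] 0.012036259750505256
```

View pics/w4.png

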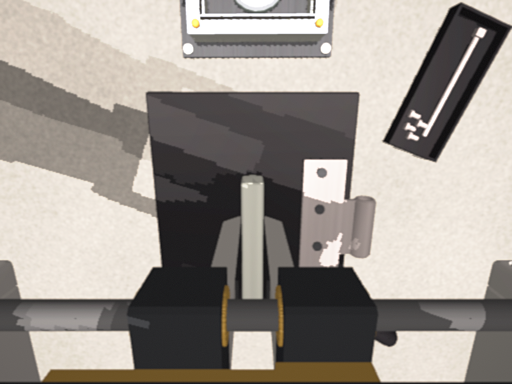

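View pics/s4.png

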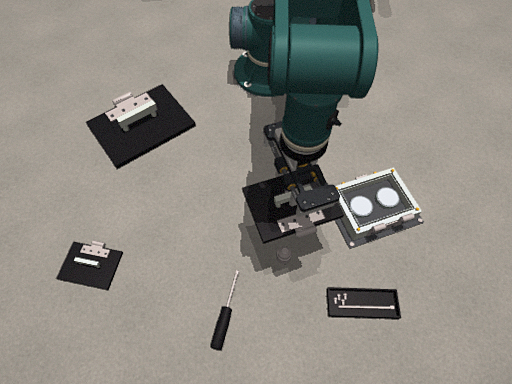

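```bash
cat >> h.py <<'E'
def brass(n,box,thr=60,amin=3):
    im=cv2.imread(f"pics/{n}.png").astype(int);m=((im[:,:,2]-im[:,:,0])>thr).astype(np.uint8)
    k=np.zeros_like(m);x0,y0,x1,y1=box;k[y0:y1,x0:x1]=1
    N,l,st,ce=cv2.connectedComponentsWithStats(m*k)
    return [(st[i,4],ce[i]) for i in range(1,N) if st[i,4]>=amin]
E
python3 - <<'E'
from h import *
s=load("w4")
for a,c in brass("w4",(150,0,360,95)): print(a,c.round(1),onz(s,*c,.051).round(4))
crop("w4",170,0,400,100,3.4,"w4c")
E
```

```text
57 [195.1  23.1] [0.453  0.1347 0.051 ]
51 [318.8  22.5] [0.5605 0.168  0.051 ]
```

Call:
send_rows(increments=[[-1, -0.02, 0, -0.025, 0], [-1, -0.04, 0, -0.055, 0], [-1, -0.05, 0, -0.085, 0], [-1, -0.05, 0, -0.11, 0], [-1, -0.05, 0, -0.12, 0]])

```text
time: 6.05
tool_pos: [0.513, 0.1233, 0.229]
ee_rot: [2.008, 1.568, 0.734]
wrist_force: [0.4, -0.9, -3.2]
width: 0.0112
```

Call:
send_rows(increments=[[-1, 0, 0, 0, 0], [-1, 0, 0, 0, 0], [-1, 0, 0, 0, 0]])

```text
time: 6.3
tool_pos: [0.5135, 0.12, 0.2268]
ee_rot: [-1.006, 1.569, -2.283]
wrist_force: [0.3, -0.1, -3.9]
width: 0.0115
```

Run:
```python
from h import *
from bench import robot
s=snap("wrist","w5");
o=robot.get_obs();print(o["time"],o["tool_pos"],Rt(o).round(4).tolist(),o["wrist_force"],o["wrist_torque"],o["width"])
for a,c in brass("w5",(150,0,360,95)): print(a,c.round(1),onz(s,*c,.051).round(4))
```

```text
6.35 [0.51355706 0.11994666 0.22675075] [[-0.0011, 0.9571, 0.2896], [-0.0009, 0.2896, -0.9571], [-1.0, -0.0013, 0.0005]] [-0.07516447 -0.00823937 -2.55904548] [-0.02023401  0.02533768  0.0319934 ] 0.011915967413033487
11 [200.7   0.5] [0.4084 0.2793 0.051 ]
5 [3.086e+02 2.000e-01] [0.5163 0.3122 0.051 ]
74 [190.6  35.4] [0.4062 0.2439 0.051 ]
```

View pics/w5.png

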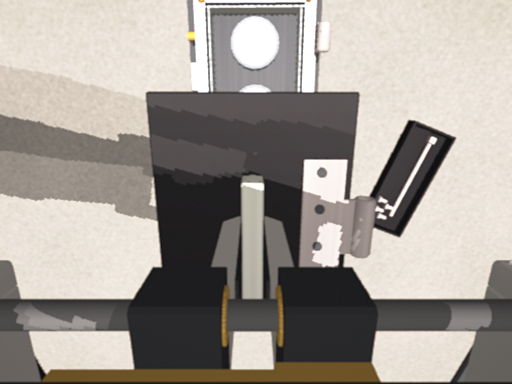

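View pics/w4c.png

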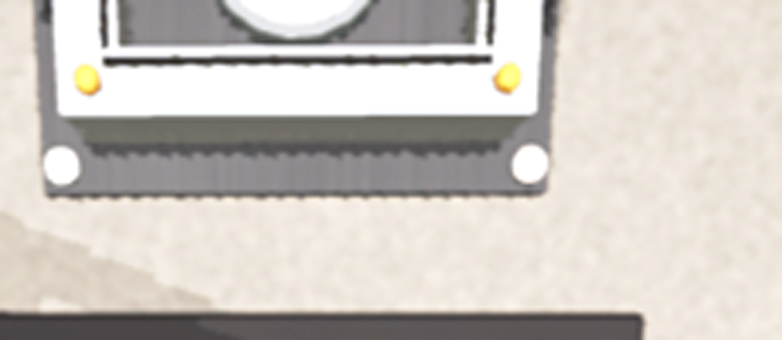

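Call:
send_rows(increments=[[-1, 0, 0, -0.025, 0], [-1, 0, 0, -0.045, 0], [-1, 0, 0, -0.045, 0], [-1, 0, 0, -0.045, 0], [-1, 0, 0, -0.045, 0]])

```text
time: 6.77
tool_pos: [0.5006, 0.1634, 0.2271]
ee_rot: [-0.573, 1.57, -1.85]
wrist_force: [-1.3, -0.7, -3.6]
width: 0.012
```

Run:
```python
from h import *
from bench import robot
s=snap("wrist","w6");
o=robot.get_obs();print(o["time"],o["tool_pos"],Rt(o).round(4).tolist(),o["wrist_force"],o["wrist_torque"],o["width"])
for a,c in brass("w6",(150,0,360,95)): print(a,c.round(1),onz(s,*c,.051).round(4))
print(s["world_from_camera"].round(4).tolist())
crop("w6",170,0,400,100,3.4,"w6c")
```

```text
6.8167 [0.5006324  0.16338344 0.22720613] [[-0.0002, 0.957, 0.2902], [-0.0007, 0.2902, -0.957], [-1.0, -0.0004, 0.0006]] [ 1.47306298e-01 -8.59407316e-04 -4.21337873e+00] [-0.10716772  0.05173051 -0.0657589 ] 0.011812709005970975
35 [306.1  44.1] [0.5151 0.3154 0.051 ]
32 [202.2  44.8] [0.4075 0.282  0.051 ]
56 [192.4  77.6] [0.4053 0.2463 0.051 ]
[[0.9568, 0.2802, 0.0781, 0.4772], [0.2908, -0.9212, -0.2584, 0.2391], [-0.0005, 0.2699, -0.9629, 0.4062], [0.0, 0.0, 0.0, 1.0]]
```

View pics/w6c.png

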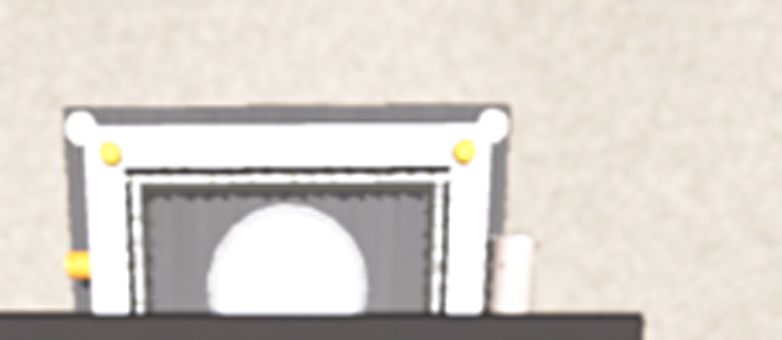

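```bash
cat > an.py <<'E'
from h import *
s=load("w6")
C=np.array([.4840,.2250]);yaw=np.radians(17.17)
ex=np.array([np.cos(yaw),np.sin(yaw)]);ey=np.array([-ex[1],ex[0]])
def ch(p): d=p[:2]-C;return np.round([d@ex,d@ey],4)
for u,v,z in [(317.,69.2,.06),(326.5,69.2,.06),(195.5,36.5,.046),(315,36.5,.046),(197,93,.046),(301,93,.046)]: print(u,v,ch(onz(s,u,v,z)))
for n,pts in dict(w4=[(195.1,23.1),(318.8,22.5)],w6=[(306.1,44.1),(202.2,44.8)]).items():
    for q in pts: print(n,ch(onz(load(n),*q,.051)))
# edges lid & rim in w6
g=cv2.cvtColor(cv2.imread("pics/w6.png"),cv2.COLOR_BGR2GRAY)
for r in (50,60,80): print(r,"L",list(zip(range(188,206),g[r,188:206].tolist())),"R",list(zip(range(298,332),g[r,298:332].tolist())))
for c in (160,250,340): print("col",c,list(zip(range(86,98),g[86:98,c].tolist())))
for r in (100,140,250): print("row",r,list(zip(range(140,170),g[r,140:170].tolist())),list(zip(range(343,380),g[r,343:380].tolist())))
E
python3 an.py
```

```text
317.0 69.2 [0.0678 0.0508]
326.5 69.2 [0.078  0.0507]
195.5 36.5 [-0.0639  0.0863]
315 36.5 [0.0666 0.0856]
197 93 [-0.0655  0.0274]
301 93 [0.0537 0.0268]
w4 [-0.0564 -0.0771]
w4 [ 0.0563 -0.077 ]
w6 [0.0564 0.0772]
w6 [-0.0562  0.077 ]
50 L [(188, 220), (189, 177), (190, 144), (191, 140), (192, 143), (193, 139), (194, 163), (195, 245), (196, 255), (197, 255), (198, 255), (199, 255), (200, 255), (201, 255), (202, 255), (203, 255), (204, 255), (205, 255)] R [(298, 117), (299, 133), (300, 133), (301, 146), (302, 222), (303, 255), (304, 255), (305, 255), (306, 255), (307, 255), (308, 255), (309, 255), (310, 255), (311, 255), (312, 255), (313, 253), (314, 171), (315, 136), (316, 140), (317, 141), (318, 157), (319, 206), (320, 233), (321, 234), (322, 231), (323, 230), (324, 229), (325, 230), (326, 231), (327, 232), (328, 232), (329, 230), (330, 230), (331, 231)]
60 L [(188, 236), (189, 217), (190, 167), (191, 143), (192, 143), (193, 143), (194, 145), (195, 202), (196, 255), (197, 255), (198, 255), (199, 255), (200, 255), (201, 255), (202, 255), (203, 255), (204, 255), (205, 255)] R [(298
[... 3098 characters left out ...]
47, 234), (148, 234), (149, 234), (150, 233), (151, 234), (152, 234), (153, 233), (154, 232), (155, 233), (156, 234), (157, 236), (158, 237), (159, 209), (160, 127), (161, 50), (162, 25), (163, 30), (164, 29), (165, 30), (166, 29), (167, 31), (168, 31), (169, 29)] [(343, 148), (344, 149), (345, 148), (346, 146), (347, 146), (348, 146), (349, 141), (350, 127), (351, 116), (352, 118), (353, 124), (354, 131), (355, 142), (356, 154), (357, 154), (358, 144), (359, 142), (360, 143), (361, 145), (362, 147), (363, 149), (364, 151), (365, 151), (366, 148), (367, 144), (368, 139), (369, 130), (370, 105), (371, 67), (372, 55), (373, 56), (374, 56), (375, 55), (376, 57), (377, 55), (378, 55), (379, 53)]
```

```bash
cat >> an.py <<'E'
print("-----")
for r,a,b in [(50,194.4,314.0),(60,194.8,313.5),(80,196.0,312.4)]:
    A,B=ch(onz(s,a,r,.046)),ch(onz(s,b,r,.046));print(r,A,B,(A+B)/2)
# lid in tool frame, plane at tool x=+.0058
T=np.array([0.5006324,0.16338344,0.22720613]);Rm=np.array([[-0.0002,.957,.2902],[-.0007,.2902,-.957],[-1,-.0004,.0006]])
zt=T[2]-.0058
t=lambda u,v,z:(Rm.T@(onz(s,u,v,z)-T)).round(4)
for r,a,b in [(100,146.0,358.8),(140,149.8,354.7)]:
    A,B=t(a,r,zt),t(b,r,zt);print(r,A,B,(A+B)/2)
for u,v in [(160,91.5),(250,92.5),(340,92)]: print(t(u,v,zt))
# handle bar at top zt+.032
for u,v in [(251,176)]: print("bar far top",t(u,v,zt+.032))
g=cv2.cvtColor(cv2.imread("pics/w6.png"),cv2.COLOR_BGR2GRAY)
print(g[200,235:275].tolist(),g[168:190,252].tolist())
E
python3 an.py | sed -n '/-----/,$p'
python3 - <<'E'
import sys;sys.path.insert(0,'.')
E
```

```text
-----
50 [-0.0659  0.0727] [0.0662 0.0721] [0.00015 0.0724 ]
60 [-0.066   0.0624] [0.0662 0.0618] [1.00e-04 6.21e-02]
80 [-0.0658  0.0414] [0.066  0.0408] [0.0001 0.0411]
100 [ 0.0058 -0.0632 -0.0812] [ 0.0057  0.0626 -0.0813] [ 0.00575 -0.0003  -0.08125]
140 [ 0.0058 -0.0631 -0.0577] [ 0.0057  0.0624 -0.0578] [ 0.00575 -0.00035 -0.05775]
[ 0.0058 -0.0545 -0.086 ]
[ 0.0057 -0.0017 -0.0855]
[ 0.0057  0.0511 -0.0858]
bar far top [-0.0262 -0.001  -0.0427]
[31, 30, 31, 30, 28, 56, 121, 166, 183, 190, 191, 188, 189, 189, 187, 188, 186, 186, 186, 185, 186, 187, 190, 193, 195, 193, 187, 171, 129, 60, 27, 29, 31, 32, 32, 33, 32, 30, 33, 32] [66, 66, 67, 63, 43, 38, 77, 121, 133, 136, 138, 139, 138, 138, 181, 250, 255, 255, 255, 255, 235, 188]
```

Call:
send_rows(increments=[[-1, 0, 0.0008, -0.03, -0.005], [-1, 0, 0.0018, -0.055, -0.005], [-1, 0, 0.0018, -0.0634, -0.005], [-1, 0, 0.0018, -0.0634, -0.005], [-1, 0, 0.0018, -0.0634, -0.005]])

```text
time: 7.23
tool_pos: [0.4838, 0.2249, 0.2274]
ee_rot: [-0.106, 1.569, -1.376]
wrist_force: [-0.2, 0.3, -2.9]
width: 0.0118
```

Call:
send_rows(increments=[[-1, 0.03, 0, 0, 0], [-1, 0.06, 0, 0, 0], [-1, 0.09, 0, 0, 0], [-1, 0.12, 0, 0, 0], [-1, 0.127, 0, 0, 0]])

```text
time: 7.65
tool_pos: [0.4804, 0.2228, 0.0945]
ee_rot: [-1.446, 1.56, -2.718]
wrist_force: [-0.8, 1.0, -5.0]
width: 0.0116
```

Call:
send_rows(increments=[[-1, 0, 0, 0, 0], [-1, 0, 0, 0, 0], [-1, 0, 0, 0, 0]])

```text
time: 7.9
tool_pos: [0.4854, 0.2258, 0.1033]
ee_rot: [1.563, 1.566, 0.293]
wrist_force: [0.9, -0.5, -3.7]
width: 0.0117
```

Run:
```python
from h import *
from bench import robot
snap("wrist","w7");snap("scene","s7")
crop("s7",310,130,450,250,5,"s7c")
o=robot.get_obs();print(o["time"],o["tool_pos"],Rt(o).round(4).tolist(),o["wrist_force"],o["wrist_torque"],o["width"])
```

```text
8.0 [0.48527596 0.22614965 0.1033428 ] [[0.0049, 0.9551, 0.2962], [0.0016, 0.2962, -0.9551], [-1.0, 0.0052, -0.0001]] [-0.03270865 -0.2406906  -3.29633882] [-0.04385139  0.08021472  0.03968975] 0.011531179944979998
```

View pics/w7.png

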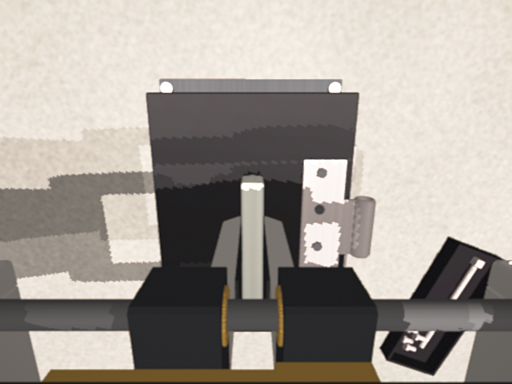

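View pics/s7c.png

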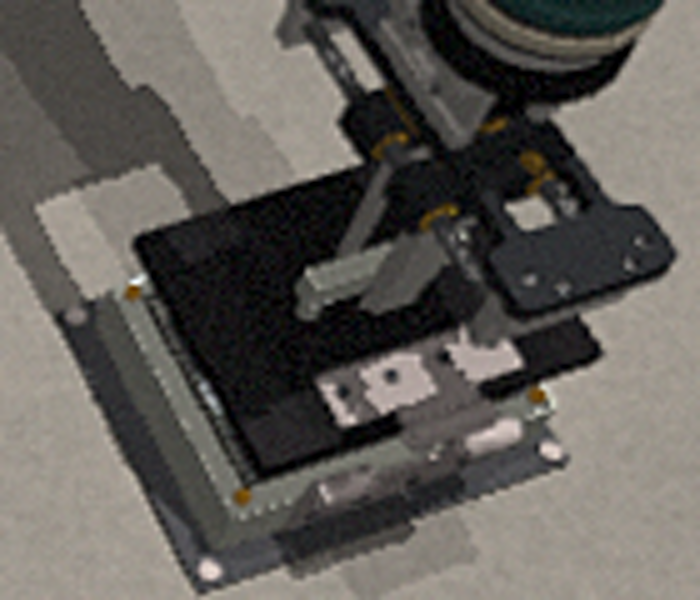

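Call:
send_rows(increments=[[-1, 0, 0, 0, 0], [-1, 0, 0, 0, 0], [-1, 0, 0, 0, 0], [-1, 0, 0, 0, 0]])

```text
time: 8.33
tool_pos: [0.4836, 0.2259, 0.1008]
ee_rot: [1.665, 1.57, 0.396]
wrist_force: [0.2, 0.1, -3.4]
width: 0.0114
```

Run:
```python
from h import *
from bench import robot
s=snap("wrist","w8")
o=robot.get_obs();print(o["time"],o["tool_pos"],Rt(o).round(4).tolist(),o["wrist_force"],o["qvel"].round(4))
T=o["tool_pos"];Rm=Rt(o)
crop("w8",140,70,370,110,3.4,"w8c")
g=cv2.cvtColor(cv2.imread("pics/w8.png"),cv2.COLOR_BGR2GRAY)
m=np.zeros_like(g);m[70:93,150:350]=(g[70:93,150:350]>225)
for r in (80,84,88,90): print(r,g[r,155:180].tolist(),g[r,325:350].tolist())
for c in (200,250,300): print(c,g[74:98,c].tolist())
for r in (100,140): print(r,g[r,140:158].tolist(),g[r,348:364].tolist())
```

```text
8.3833 [0.48349475 0.22585658 0.10067996] [[0.0003, 0.955, 0.2966], [0.0002, 0.2966, -0.955], [-1.0, 0.0003, -0.0001]] [-0.36276431 -0.36774426 -4.11140286] [ 0.0002  0.0039  0.0016 -0.0009 -0.0034  0.0005]
80 [230, 231, 232, 235, 235, 220, 175, 148, 140, 139, 139, 138, 137, 135, 136, 137, 137, 137, 135, 134, 137, 139, 138, 136, 138] [144, 144, 144, 144, 144, 143, 143, 142, 142, 143, 141, 141, 141, 142, 140, 138, 139, 141, 142, 156, 195, 227, 234, 234, 232]
84 [232, 234, 236, 237, 235, 224, 177, 156, 219, 255, 255, 255, 255, 255, 255, 255, 255, 221, 149, 132, 139, 141, 141, 139, 139] [140, 141, 142, 142, 142, 140, 137, 130, 143, 214, 255, 255, 255, 255, 255, 255, 255, 255, 205, 153, 194, 230, 234, 233, 233]
88 [238, 238, 237, 236, 236, 233, 223, 246, 255, 255, 255, 255, 255, 255, 255, 255, 255, 255, 255, 219, 135, 135, 141, 139, 140] [140, 140, 143, 143, 141, 131, 146, 238, 255, 255, 255, 255, 255, 255, 255, 255, 255, 255, 255, 236, 211, 227, 229, 228, 228]
90 [243, 243, 240, 238, 239, 236, 215, 225, 255, 255, 255, 255, 255, 255, 255, 255, 255, 255, 255, 235, 133, 123, 142, 143, 143] [143, 143, 145, 146, 143, 130, 140, 239, 255, 255, 255, 255, 255, 255, 255, 255, 255, 255, 255, 222, 208, 232, 234, 232, 233]
200 [237, 237, 239, 241, 238, 177, 138, 138, 139, 139, 139, 140, 140, 140, 140, 140, 143, 134, 82, 64, 86, 92, 91, 90]
250 [237, 237, 237, 240, 237, 193, 146, 135, 138, 139, 138, 138, 139, 138, 138, 138, 141, 131, 80, 64, 85, 91, 91, 90]
300 [235, 236, 237, 241, 239, 195, 147, 139, 141, 142, 142, 142, 142, 141, 141, 142, 145, 136, 82, 64, 85, 91, 89, 89]
100 [233, 234, 235, 236, 235, 210, 136, 86, 86, 91, 91, 90, 90, 90, 90, 90, 90, 90] [89, 89, 89, 88, 88, 89, 89, 88, 84, 90, 146, 212, 235, 235, 232, 230]
140 [215, 215, 216, 218, 219, 217, 214, 215, 212, 173, 100, 63, 69, 72, 70, 68, 67, 66] [73, 72, 72, 72, 69, 67, 107, 190, 233, 232, 228, 228, 230, 231, 232, 232]
```

View pics/w8c.png

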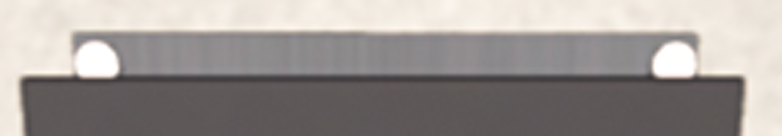

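Run:
```python
from h import *
s=load("w8");T=np.array([0.48349475,.22585658,.10067996]);Rm=np.array([[0.0003,.955,.2966],[.0002,.2966,-.955],[-1,.0003,-.0001]])
t=lambda u,v,z:(Rm.T@(onz(s,u,v,z)-T)).round(4)
print(t(161.3,80,.006),t(344.9,80,.006),t(250,79.2,.006))
zt=T[2]-.0058
for r,a,b in [(100,145.9,358.4),(140,149.6,354.3)]: print(t(a,r,zt),t(b,r,zt),t(250,91.9,zt))
print(T-Rm@[0,-.0003,-.0004])
```

```text
[ 0.0947 -0.0785 -0.0988] [ 0.0947  0.0797 -0.0989] [ 0.0947 -0.0021 -0.0995]
[ 0.0058 -0.0632 -0.0812] [ 0.0058  0.0626 -0.0813] [ 0.0058 -0.0016 -0.0858]
[ 0.0058 -0.0632 -0.0577] [ 0.0058  0.0624 -0.0577] [ 0.0058 -0.0016 -0.0858]
[0.48389989 0.22556356 0.10068001]
```

Call:
send_rows(increments=[[-1, 0.003, 0.0003, 0.001, 0], [-1, 0.008, 0.0003, 0.001, 0], [-1, 0.013, 0.0003, 0.001, 0], [-1, 0.017, 0.0003, 0.001, 0], [-1, 0.02, 0.0003, 0.001, 0]])

```text
time: 8.8
tool_pos: [0.4835, 0.2247, 0.0793]
ee_rot: [-1.595, 1.569, -2.865]
wrist_force: [-0.8, -0.2, -3.2]
width: 0.0117
```

Call:
send_rows(increments=[[-1, 0, 0, 0, 0], [-1, 0, 0, 0, 0], [-1, 0, 0, 0, 0], [-1, 0, 0, 0, 0]])

```text
time: 9.13
tool_pos: [0.4843, 0.225, 0.0809]
ee_rot: [1.668, 1.57, 0.398]
wrist_force: [-0.2, 0.3, -3.9]
width: 0.0121
```

Run:
```python
from h import *
from bench import robot
snap("wrist","w9");snap("scene","s9")
crop("s9",310,130,450,250,5,"s9c")
o=robot.get_obs();print(o["time"],o["tool_pos"],Rt(o).round(4).tolist(),o["wrist_force"],o["wrist_torque"],o["width"])
```

```text
9.2333 [0.48427159 0.22498607 0.08082659] [[0.0006, 0.955, 0.2965], [0.0003, 0.2965, -0.955], [-1.0, 0.0007, -0.0001]] [ 0.4696543  -0.83331349 -4.00098281] [-0.02298584  0.01650923  0.01790531] 0.01157569329601117
```

View pics/s9c.png

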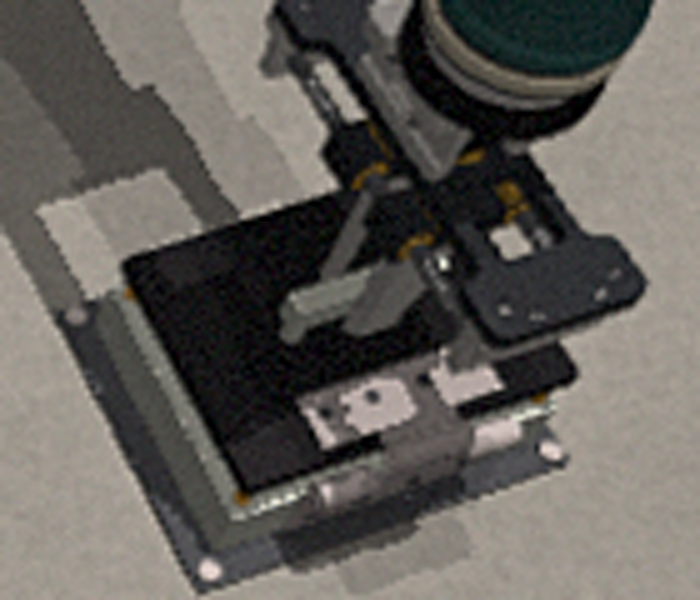

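Call:
send_rows(increments=[[-1, 0.002, 0, 0, 0], [-1, 0.004, 0, 0, 0], [-1, 0.006, 0, 0, 0], [-1, 0.008, 0, 0, 0], [-1, 0.01, 0, 0, 0]])

```text
time: 9.65
tool_pos: [0.4839, 0.2249, 0.0701]
ee_rot: [-1.854, 1.571, -3.124]
wrist_force: [-0.1, 0.6, -3.8]
width: 0.0114
```

Call:
send_rows(increments=[[-1, 0, 0, 0, 0], [-1, 0, 0, 0, 0], [-1, 0, 0, 0, 0]])

```text
time: 9.9
tool_pos: [0.4841, 0.2249, 0.0705]
ee_rot: [2.103, 1.571, 0.833]
wrist_force: [0.1, -0.2, -2.1]
width: 0.0121
```

Run:
```python
from h import *
from bench import robot
snap("wrist","w10");snap("scene","s10")
crop("s10",340,170,430,245,8,"s10c")
o=robot.get_obs();print(o["time"],o["tool_pos"],Rt(o).round(4).tolist(),o["wrist_force"],o["wrist_torque"],o["width"])
```

```text
10.0 [0.48415839 0.22496629 0.07065649] [[0.0003, 0.955, 0.2965], [0.0002, 0.2965, -0.955], [-1.0, 0.0004, -0.0001]] [ 0.5075436   0.2257405  -3.86161869] [-0.10122732  0.03307255 -0.04930682] 0.011808537963257593
```

View pics/s10c.png

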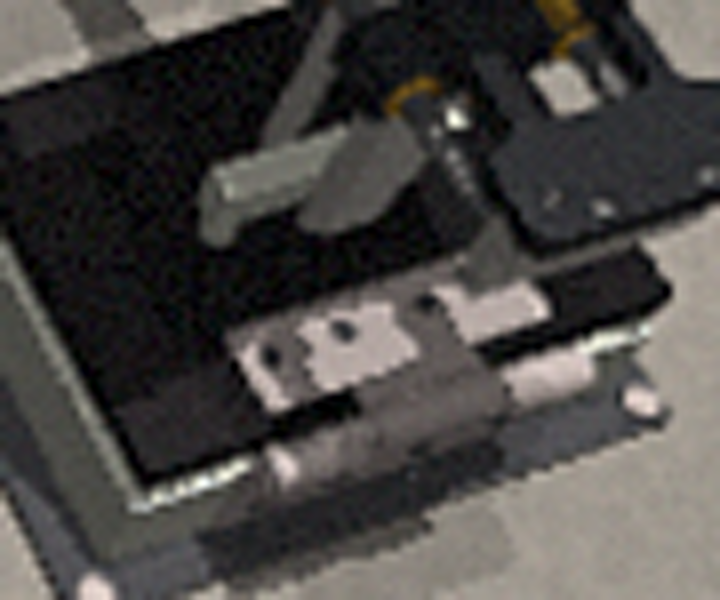

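View pics/w10.png

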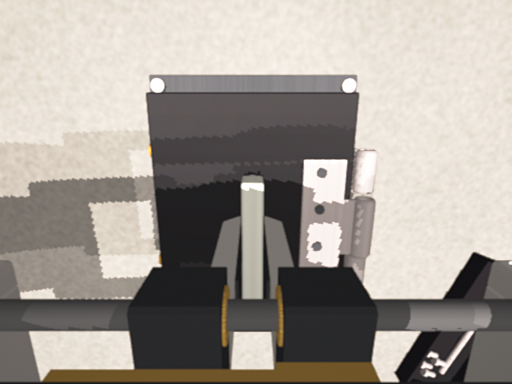

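Call:
send_rows(increments=[[-1, 0.0015, 0, 0, 0], [-1, 0.003, 0, 0, 0], [-1, 0.0045, 0, 0, 0], [-1, 0.006, 0, 0, 0], [-1, 0.007, 0, 0, 0]])

```text
time: 10.42
tool_pos: [0.4844, 0.2251, 0.0649]
ee_rot: [1.629, 1.569, 0.36]
wrist_force: [-3.4, -0.8, 6.4]
width: 0.0114
```

Call:
send_rows(increments=[[-1, 0, 0, 0, 0], [-1, 0, 0, 0, 0], [-1, 0, 0, 0, 0]])

```text
time: 10.67
tool_pos: [0.4844, 0.2251, 0.0652]
ee_rot: [1.627, 1.569, 0.357]
wrist_force: [-2.2, -0.4, 5.9]
width: 0.0119
```

Run:
```python
from h import *
from bench import robot
snap("wrist","w11");snap("scene","s11")
crop("s11",340,170,430,245,8,"s11c");crop("w11",290,70,400,280,2.8,"w11c")
o=robot.get_obs();print(o["time"],o["tool_pos"],Rt(o).round(4).tolist(),o["wrist_force"],o["wrist_torque"],o["width"])
```

```text
10.7667 [0.48445068 0.22508408 0.06523661] [[0.0015, 0.955, 0.2965], [0.0006, 0.2965, -0.955], [-1.0, 0.0016, -0.0001]] [-2.86117873 -1.25357873  5.85501054] [-0.24807785  0.6105375   0.00553453] 0.012173531410877488
```

View pics/w11c.png

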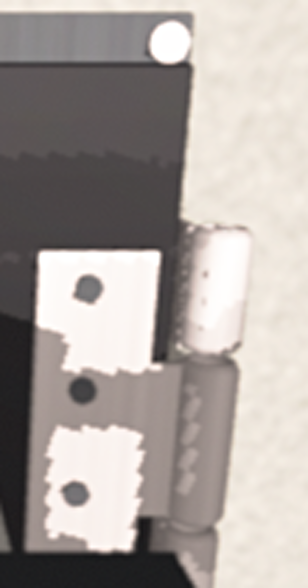

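Call:
send_rows(increments=[[-1, 0.0005, -0.0005, 0, 0], [-1, 0.001, -0.0005, 0, 0], [-1, 0.0015, -0.0005, 0, 0], [-1, 0.002, -0.0005, 0, 0], [-1, 0.002, -0.0005, 0, 0]])

```text
time: 11.18
tool_pos: [0.4845, 0.225, 0.0641]
ee_rot: [1.579, 1.568, 0.31]
wrist_force: [-3.5, -0.9, 8.5]
width: 0.0117
```

Run:
```python
from h import *
from bench import robot
o=robot.get_obs();print(o["time"],o["tool_pos"],Rt(o).round(4).tolist(),o["wrist_force"],o["wrist_torque"],o["width"])
```

```text
11.1833 [0.48445326 0.22504487 0.06408898] [[0.0028, 0.955, 0.2965], [0.0009, 0.2965, -0.955], [-1.0, 0.0029, -0.0]] [-3.54661239 -0.90255866  8.54017198] [-0.28232786  0.75679809 -0.01723232] 0.01172535803857124
```

Call:
send_rows(increments=[[-1, 0.0005, -0.0005, 0, 0], [-1, 0.001, -0.001, 0, 0], [-1, 0.0015, -0.001, 0, 0], [-1, 0.002, -0.001, 0, 0], [-1, 0.002, -0.001, 0, 0]])

```text
time: 11.6
tool_pos: [0.4845, 0.2251, 0.0638]
ee_rot: [1.59, 1.565, 0.321]
wrist_force: [-3.1, -2.0, 13.0]
width: 0.012
```

Call:
send_rows(increments=[[-1, 0, 0, 0, 0], [-1, 0, 0, 0, 0], [-1, 0, 0, 0, 0]])

```text
time: 11.85
tool_pos: [0.4845, 0.2251, 0.0637]
ee_rot: [1.588, 1.565, 0.319]
wrist_force: [-3.3, -1.3, 13.4]
width: 0.0117
```

Run:
```python
from h import *
from bench import robot
snap("wrist","w12");snap("scene","s12")
crop("s12",340,170,430,245,8,"s12c");crop("w12",290,70,400,280,2.8,"w12c")
o=robot.get_obs();print(o["time"],o["tool_pos"],Rt(o).round(4).tolist(),o["wrist_force"],o["wrist_torque"],o["width"])
```

```text
11.95 [0.48450877 0.22509139 0.06376106] [[0.0055, 0.955, 0.2965], [0.0018, 0.2965, -0.955], [-1.0, 0.0058, -0.0001]] [-3.3849067  -1.1465938  13.25710446] [-0.40807448  0.89295708 -0.02529582] 0.011289761958553676
```

View pics/w12c.png

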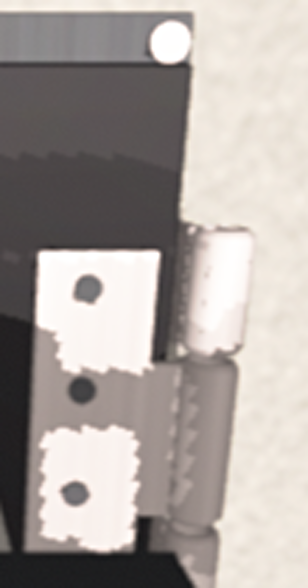

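View pics/s12c.png

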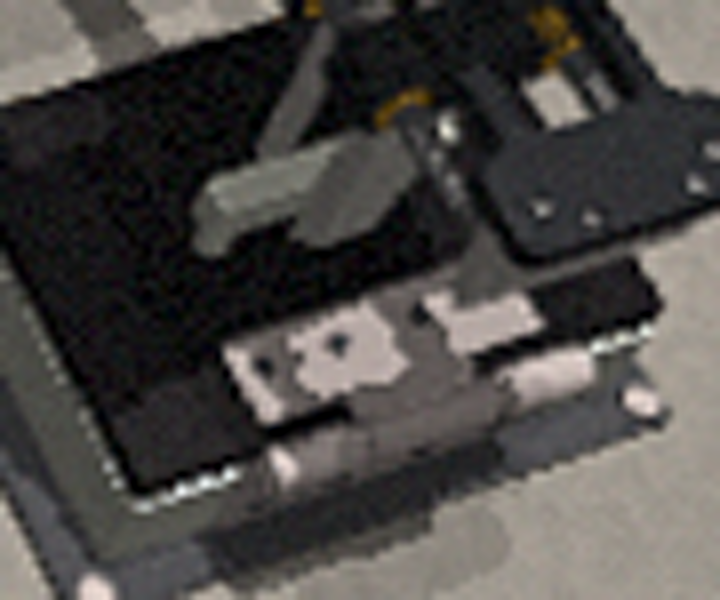

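Run:
```python
from h import *
s=load("w12")
im=s["image"].astype(int)
for r in (158,166,174,182,188,204,212,220,228,236,244,252,262,268): print(r,im[r,350:386,2].tolist())
print("far edge w12",im[86:97,250,1].tolist())
crop("w12",330,140,390,280,4.2,"w12d")
```

```text
158 [73, 73, 70, 78, 88, 93, 103, 108, 108, 129, 150, 164, 175, 188, 211, 230, 240, 244, 247, 250, 252, 253, 254, 254, 253, 252, 251, 250, 246, 237, 222, 215, 215, 216, 217, 220]
166 [66, 64, 75, 87, 89, 92, 111, 124, 134, 158, 182, 200, 214, 221, 221, 232, 245, 248, 250, 252, 253, 253, 253, 253, 251, 250, 248, 245, 236, 220, 217, 223, 225, 224, 224, 224]
174 [62, 68, 82, 86, 90, 112, 127, 133, 157, 184, 203, 220, 228, 235, 242, 246, 249, 251, 252, 253, 253, 253, 252, 250, 248, 246, 244, 234, 219, 211, 218, 221, 222, 222, 222, 222]
182 [62, 75, 85, 91, 111, 120, 131, 159, 188, 209, 222, 229, 237, 243, 247, 250, 251, 252, 251, 248, 242, 239, 235, 232, 230, 227, 216, 196, 203, 220, 222, 222, 223, 224, 224, 224]
188 [74, 86, 88, 92, 101, 109, 131, 160, 181, 194, 199, 196, 208, 228, 238, 242, 241, 238, 239, 240, 239, 235, 231, 228, 226, 218, 196, 197, 217, 224, 225, 226, 227, 228, 227, 224]
204 [141, 145, 158, 164, 144, 121, 120, 119, 115, 118, 123, 127, 129, 131, 134, 137, 140, 144, 147, 149, 148, 144, 138, 129, 137, 187, 226, 228, 225, 224, 223, 222, 221, 220, 219, 219]
212 [140, 144, 
[... 824 characters left out ...]
 130, 165, 207, 224, 223, 222, 222, 223, 223, 225, 225, 224, 222, 220, 217, 216, 217]
252 [115, 113, 117, 121, 124, 128, 132, 134, 136, 135, 137, 138, 141, 144, 144, 142, 139, 130, 130, 165, 213, 230, 230, 228, 226, 224, 223, 222, 221, 222, 223, 225, 226, 227, 226, 224]
262 [107, 112, 116, 118, 120, 120, 121, 120, 120, 118, 117, 118, 119, 121, 122, 122, 119, 126, 168, 211, 224, 224, 225, 227, 229, 230, 229, 226, 222, 220, 218, 216, 214, 216, 219, 222]
268 [29, 29, 53, 95, 126, 140, 153, 162, 157, 144, 140, 139, 139, 138, 138, 137, 132, 144, 191, 225, 226, 224, 223, 223, 221, 219, 218, 218, 219, 220, 221, 222, 223, 223, 222, 221]
far edge w12 [133, 134, 134, 135, 137, 128, 78, 61, 83, 89, 89]
```

View pics/w12d.png

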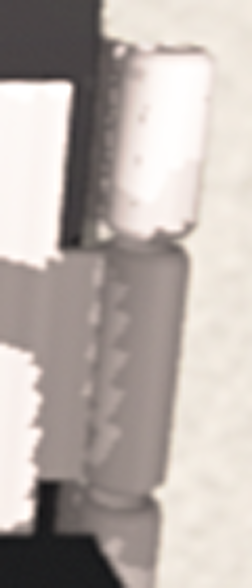

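Call:
send_rows(increments=[[-1, 0.001, 0, 0, 0], [-1, 0.002, 0, 0, 0], [-1, 0.002, 0, 0, 0], [-1, 0.002, 0, 0, 0], [-1, 0.002, 0, 0, 0]])

```text
time: 12.37
tool_pos: [0.4845, 0.2251, 0.0637]
ee_rot: [1.563, 1.565, 0.293]
wrist_force: [-7.1, -2.8, 21.4]
width: 0.0114
```

Run:
```python
from h import *
from bench import robot
s=snap("wrist","w13")
o=robot.get_obs();print(o["time"],o["tool_pos"],Rt(o).round(4).tolist(),o["wrist_force"],o["wrist_torque"],o["width"])
im=s["image"].astype(int)
for r in (174,182,188,204,212,244,252,262,268): print(r,im[r,362:382,2].tolist())
print("far edge w13",im[86:97,250,1].tolist())
t=snap("scene","s13");crop("s13",300,140,440,250,5,"s13c")
```

```text
12.4167 [0.48448827 0.22507296 0.06372408] [[0.006, 0.955, 0.2966], [0.0018, 0.2966, -0.955], [-1.0, 0.0062, 0.0]] [-6.29136454 -2.886772   22.27105948] [-0.67129971  1.51853939  0.01423401] 0.011802106258832414
174 [228, 236, 242, 247, 249, 251, 252, 253, 253, 253, 252, 250, 248, 246, 244, 234, 218, 211, 218, 221]
182 [237, 243, 247, 250, 251, 252, 250, 244, 241, 239, 235, 232, 229, 227, 216, 196, 202, 219, 222, 222]
188 [209, 228, 238, 241, 241, 239, 239, 239, 238, 235, 231, 229, 226, 217, 197, 202, 221, 224, 225, 226]
204 [129, 132, 134, 137, 139, 143, 147, 148, 147, 144, 138, 130, 144, 192, 226, 228, 226, 224, 223, 222]
212 [133, 136, 138, 141, 144, 147, 148, 146, 143, 138, 130, 137, 184, 220, 221, 219, 219, 220, 221, 221]
244 [140, 142, 145, 145, 142, 138, 130, 131, 168, 209, 223, 224, 222, 223, 222, 224, 224, 225, 224, 222]
252 [140, 144, 145, 142, 137, 129, 130, 169, 215, 230, 230, 228, 225, 224, 223, 221, 222, 222, 223, 224]
262 [119, 120, 122, 122, 119, 125, 168, 211, 224, 224, 225, 227, 229, 230, 229, 225, 222, 220, 218, 215]
268 [140, 139, 139, 136, 131, 147, 194, 225, 225, 224, 224, 223, 221, 219, 218, 219, 221, 221, 221, 222]
far edge w13 [133, 133, 133, 135, 136, 127, 76, 61, 83, 88, 88]
```

View pics/s13c.png

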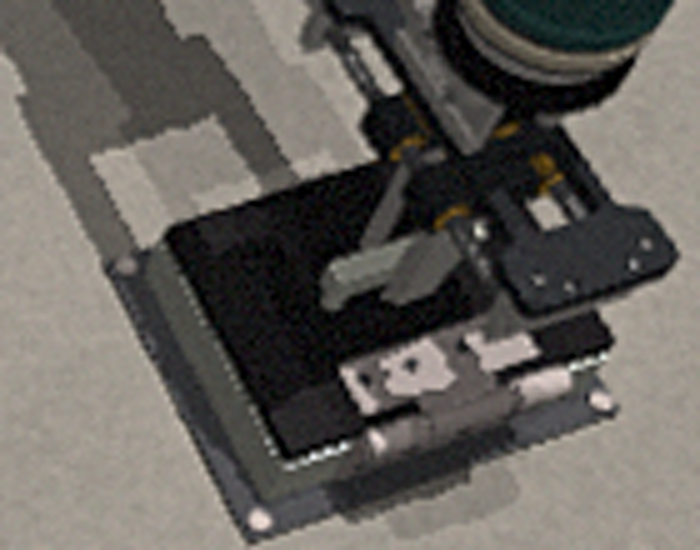

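The last 2 mm of commanded push raised the force by 9 N but moved the lid less than 0.1 mm. It is on its stop at the expected height, with the knuckles in line, so I'm handing in.

Run:
```python
from bench import robot
print(robot.close_job()); o=robot.get_obs();print(o["time"],o["tool_pos"],o["wrist_force"],o["width"])
```

```text
the job is handed in; nothing more can be done
None
the job is handed in; nothing more can be done
```

The lid is back on the chamber, pressed down onto the rim and still held by its handle, and the job is handed in at about 12.4 s. No verdict was reported. I chose the middle of the three lids by measuring it (168 × 124 mm; the others were 249 × 185 and 122 × 91 mm).

**Last checks:**
- **Height:** the TCP reads 63.7 mm, against 63.8 mm expected with the lid home. Pushing 2 mm further raised the force from 13 to 22 N and the lid did not move, so it is on the rim and not held up by the contacts.
- **Alignment:** in the wrist picture the three knuckles' outer edges lie within about 0.5 px (0.3 mm) of one line, and the end gaps look even on both sides.
- **Grip and tilt:** the fingers are still closed on the 12 mm bar, opening about 11.8 mm. The tool is tilted about 0.006 rad, against the 0.04 rad allowed for the lid.

**Disagreements:**
- A side force of about 7 N towards -x stayed while pressing, and 1.5 mm of commanded correction did not remove it. I put it down to arm flex and friction, since the pictures show no offset.
- The scene camera placed the chamber about 2 mm further in x than the wrist camera did. I used the wrist camera's value.
- I saw nothing else disturbed in the pictures on the way, but did not measure the bystanders again at the end.

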